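# Lock the hitch pin with its hairpin clip

### The job

Push the hitch pin of the drawbar coupling fully home, so that its head sits against the bracket. Then take the red-handled hairpin clip out of the wooden holder and push it straight down through the cross hole in the end of the pin until the sprung leg snaps round the shank and the handle sits on the pin, and let go. Work gently, forcing nothing, and leave the small cardboard box near the pin's head, the tape measure and the pale wood offcut where they are.

Things in the scene. Friction and masses are not known exactly. Their poses are not given: they have to be found in the camera images.
- coupling: Grey fixed bracket, base plate 90 x 106 x 12 mm; origin on the table under its middle. A 20 mm brass-coloured hitch pin lies along local y at x = 0, 65 mm above the table, through two lugs 44 mm wide (x), tops 87 mm above the table, outer faces at y = -31 mm (cross hole side) and +35 mm (head side). A dark tongue between the lugs reaches to x = +80 mm, its top 86 mm above the table.
- pin (a joint): How far the hitch pin is drawn out along local +y of the coupling, m: 0 fully home (head close against the lug, a firm stop), up to 0.036. Slides with about 4 N of friction and stays where it is left.
- pin_head (a point): Centre of the outer face of the pin's round head (34 mm diameter, 10 mm thick). Moves with the pin; push it towards local -y of the coupling. When home it is at the coupling's local y = +46 mm, z = 65 mm.
- hole (a point): Drawing position (fixed to the coupling, same axes) of the cross hole's centre with the pin home: local y = -58 mm, z = 65 mm. The hole is vertical, about 7 mm square, through the 20 mm shank: mouths 10 mm above and below. Pins are drilled inexactly: the real hole lies up to 8 mm to either side along the pin (local y), none across; find it by feel or sight. The shank ends 17 mm past its centre.
- clip: Loose sprung hairpin clip, 75 g, red handle up, legs down. Straight leg: 5 mm round wire with round tip along z through the origin. Sprung leg: 5 mm wire on the +x side, in the xz plane, bulging round a 20 mm shank centred on the origin; narrowest at z = -10 mm, flared tip at x 17, z -24 mm. Fitted, the origin is at the real hole's centre and x square to the pin, along the coupling's x, either way round.
- clip_spring (a joint): Spread of the sprung leg, rad: 0 relaxed, under 0.05 hugging the shank, about 0.09 as its narrow point passes the shank. Pushing it past takes some 5 to 12 N on the clip from about 20 mm above full depth on; then it snaps in and pulls itself down, and the force rises sharply against the firm stop of the foot on the shank.
- holder: Fixed wooden block 64 x 70 x 50 mm with a slot 22.5 x 8 mm (x, y), 45 mm deep, in its top. Origin: centre of its underside. The clip stands in the slot, its foot on the block's top, axes parallel to the holder's, its origin 40 mm above the table and about 7 mm to local -x.
- screw_box_2: Small cardboard box, bystander near the pin's head, 62 x 102 x 50 mm. Origin: centre of the underside.
- tape_measure: Yellow tape measure, bystander, 37 x 84 x 64 mm. Origin: centre of the underside.
- offcut_1: Offcut of pale wood, bystander near the holder, 58 x 140 x 45 mm. Origin: centre of the underside.
- clip_handle (a point): Centre of the red handle's upper part, 6 mm along x and 38 mm along z from the clip's origin. That part is 22 x 10 x 30 mm (x, y, z), to be gripped. Below it the foot, 23 x 16 x 12 mm (x from -6 to +17 mm), has its underside 28 mm below this point (clip z = +10 mm) and rests on top of the shank when fitted.
- clip_tip (a point): Lowest point of the straight leg, 32.5 mm below the clip's origin on its z axis.
There are look-alikes about, which are no part of the job. Leave any green or pink look-alike of the holder alone.

How it is judged:
By the outcome, as a careful person would: the job done as asked, in the order asked, and still so for the second after the job is handed in, with the robot touching nothing.
It also fails if it takes over 64 s, if anything falls off the work surface, if the arm or the gripper's body presses on something with over 40 N, if the wrist force passes 120 N, or if a joint passes its speed limit or range.

### The arm

A 6-joint arm with a two-finger parallel gripper is mounted at the origin on the work surface; the furniture and walls round the work are solid. World frame = base frame: x ahead of the robot, y to its left, z up, the work surface at z = 0. Lengths are in mm, angles in rad, forces in N, time in s.
With the tool pointing down it reaches from about 375 to 925 mm from the base axis. Payload 5.7 kg.
Tool frame: the origin (TCP) lies midway between the tips of the shut fingers; the grasp point (between the pads) lies 19 mm behind it; z points along the fingers, x is the direction in which the jaws open and shut, and the axes are right-handed (so a half turn about z gives the same grasp; the last joint's range is limited). The gripper opens to 85 mm and grips with 20 to 120 N. Pads are 22 mm wide; open, the fingers measure 114 mm over their backs; the gripper's body (76 mm by 85 mm) begins 54 mm behind the grasp point. The pads swing forward as they close: fully open they stand 13 mm farther back than shut.
Start: joints at [1.228, 0.359, 1.51, -0, 1.272, -0.115], TCP at [135.496, 584.469, 231.267] pointing down, gripper open.
Joint ranges: [-2.97, 2.97], [-1.01, 2.36], [0.21, 2.38], [-0.96, 4.11], [0.2, 2.71], [-2.98, 2.98]. Speed limits (rad/s): [2.39, 2.39, 3.14, 3.14, 3.14, 3.14].

### API

Orientations are given as a rotation vector (axis times angle).
In Python, from bench import robot, imaging gives the robot as it stands. The module is installed in compiled form; this text tells all that it offers.
- The arm moves only by the tool step_arm, never from a script. Its argument "plan" is a list of rows, each a list of 7 numbers: the shift along the tool's x, y, z in m, then the turn, a rotation vector about the tool's x, y, z in degrees, then the finger opening in m, from 0 to 0.0854. A call has exactly 5 rows; each row is the pose to reach, as a shift and turn from the pose commanded when the call began, along the tool's axes at that moment; what a row does not reach only later rows make up. A row lasts 1/8 s, in which the tool goes at most 62.5 mm and 10.7 degrees, less where a joint would pass 70% of its speed; a pose out of reach is approached as far as the arm can. A call with a gripper value outside its range is refused whole. The fingers move at their own pace and stop on an object; "force" is the grip in N (left out, the last holds). Time passes only in rows, so rows that repeat a pose let the fingers close, or fill a call up. It gives the time, the measured TCP pose, the force and the opening at its end, in the units of the state.
- robot.observe(): the state, without advancing time (a new reading comes with each control period).
- imaging.get_image(name): name is "scene" or "top"; returns a dict with "image" (420x560x3 uint8, red, green, blue), "fx", "fy", "cx", "cy" (pixels), "eye" and "orientation" of the camera in the world. Camera axes: x right, y up, looking along -z (the intrinsics and any distortion apply to the point x, -y, -z); pixel columns grow to the right and rows downward; lengths in mm; the calibration is good to about 2 mm. A picture is of the moment at which its call begins. There is no depth.
- robot.job_done(): hands the job in, once; it reports no verdict.
The state is a dict: "clock": time; "qpos": joint angles; "qvel": joint speeds; "joint_efforts": joint torques, N m; "eef_pos": TCP position; "tcp_rot": TCP orientation; "wrist_force": force on the tool from outside, world axes, zero at the start; "torque": the same for the moment, N m; "width": finger opening in mm.
Only numpy, scipy, OpenCV 4.12 (cv2) and the standard library are available. Lean on these libraries where they do the work, as an engineer would, in place of code of your own. Each camera call takes 0.05 s, during which the arm holds its last target.

## Working session

There is one attempt and no reset: what is moved stays moved. The work goes in short steps, Python scripts to look and compute and a tool call to move; the robot and the scene stay as the last step left them, time stands still between calls to the robot, and variables do not carry over. Pictures are saved under pics/ and viewed, and the job is handed in when it is done.

Besides the shell and the picture viewer there is one more tool, called after "Emit:" by a JSON object that holds its "name" and its "arguments", one argument or row to a line. step_arm: Moves the arm, as the interface text tells. Its arguments: {"type":"object","properties":{"plan":{"type":"array"},"force":{"type":"number"}},"required":["plan"]}

```bash
mkdir -p pics; python3 - <<'E'
from bench import robot, imaging
import cv2
print(robot.observe())
for n in("scene","top"):
    d=imaging.get_image(n); cv2.imwrite(f"pics/{n}0.png",d["image"][:,:,::-1])
    print(n,{k:v for k,v in d.items() if k!="image"})
E
```

```text
{'clock': 0.0, 'qpos': array([ 1.22791111e+00,  3.59518781e-01,  1.51145535e+00,  1.27621940e-05,
        1.27253030e+00, -1.15073240e-01]), 'qvel': array([-2.19400308e-03, -5.86376230e-06, -2.15680311e-03,  1.10433588e-03,
        2.52898161e-03,  6.76459405e-05]), 'joint_efforts': array([ 3.03767200e-03, -5.27631927e+01, -2.78623188e+01,  2.10143753e-04,
        1.29791658e-02,  6.48130117e-05]), 'eef_pos': array([135.25706943, 583.83327956, 230.43669103]), 'tcp_rot': array([ 2.45875506,  1.95393023, -0.00255931]), 'wrist_force': array([ 0.12927442, -0.56600528,  0.14603062]), 'torque': array([ 0.07967608,  0.0233341 , -0.00618466]), 'width': 85.39492582040636}
scene {'fx': 470.6406605950621, 'fy': 470.6406605950621, 'cx': 279.27880235148666, 'cy': 214.23019899672147, 'eye': array([  11.52515596, -993.66315662,  929.82092151]), 'orientation': array([ 0.87846879, -0.20737949, -0.38343746])}
top {'fx': 450.43273048772204, 'fy': 450.43273048772204, 'cx': 274.6662860903559, 'cy': 210.17414183353998, 'eye': array([ 285.63779094,  -64.83351153, 1434.97514522]), 'orientation': array([ 0.09597147, -0.08807897, -1.58121262])}
```

View pics/scene0.png

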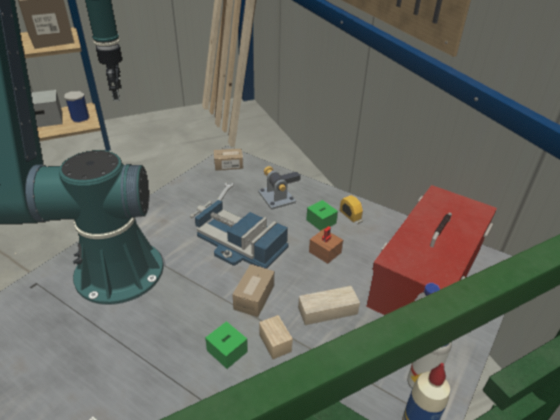

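View pics/top0.png

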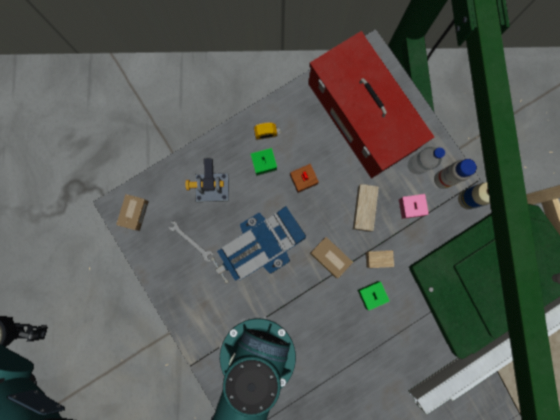

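```bash
cat > h.py <<'E'
import numpy as np, cv2, json
from scipy.spatial.transform import Rotation as R
from scipy.optimize import least_squares
def cam(d):
    return {k:(d[k] if np.isscalar(d[k]) else np.array(d[k])) for k in("fx","fy","cx","cy","eye","orientation")}
def proj(c,P):
    P=np.atleast_2d(P); q=(P-c["eye"])@R.from_rotvec(c["orientation"]).as_matrix()
    return np.c_[c["cx"]+c["fx"]*q[:,0]/-q[:,2], c["cy"]+c["fy"]*(-q[:,1])/-q[:,2]]
def ray(c,u,v):
    d=np.array([(u-c["cx"])/c["fx"],-(v-c["cy"])/c["fy"],-1.]); d=R.from_rotvec(c["orientation"]).as_matrix()@d
    return d/np.linalg.norm(d)
def onz(c,u,v,z):
    d=ray(c,u,v); return c["eye"]+d*(z-c["eye"][2])/d[2]
def tri(obs):
    A=0;b=0
    for c,u,v in obs:
        d=ray(c,u,v);M=np.eye(3)-np.outer(d,d);A=A+M;b=b+M@c["eye"]
    p=np.linalg.solve(A,b); return p,[np.linalg.norm((np.eye(3)-np.outer(ray(c,u,v),ray(c,u,v)))@(p-c["eye"])) for c,u,v in obs]
S=dict(fx=470.6406605950621,fy=470.6406605950621,cx=279.27880235148666,cy=214.23019899672147,eye=np.array([11.52515596,-993.66315662,929.82092151]),orientation=np.array([0.87846879,-0.20737949,-0.38343746]))
T=dict(fx=450.43273048772204,fy=450.43273048772204,cx=274.6662860903559,cy=210.17414183353998,eye=np.array([285.63779094,-64.83351153,1434.97514522]),orientation=np.array([0.09597147,-0.08807897,-1.58121262]))
def crop(img,x0,y0,x1,y1,k,name):
    im=cv2.resize(img[y0:y1,x0:x1],None,fx=k,fy=k,interpolation=cv2.INTER_CUBIC)
    for x in range((x0+9)//10*10,x1,10):
        cv2.line(im,((x-x0)*k,0),((x-x0)*k,6),(0,0,255),1); cv2.putText(im,str(x),((x-x0)*k,16),0,.35,(0,0,255),1)
    for y in range((y0+9)//10*10,y1,10):
        cv2.line(im,(0,(y-y0)*k),(6,(y-y0)*k),(0,0,255),1); cv2.putText(im,str(y),(8,(y-y0)*k+4),0,.35,(0,0,255),1)
    cv2.imwrite(name,im)
E
python3 - <<'E'
from h import *
s=cv2.imread("pics/scene0.png");t=cv2.imread("pics/top0.png")
a="pics/"
crop(s,200,140,300,215,8,a+"s_c.png");crop(t,110,145,240,235,6,a+"t_c.png")
crop(s,295,185,365,265,7,a+"s_h.png");crop(t,235,110,335,200,6,a+"t_h.png")
for q in [(205,185),(304,177),(132,212),(265,161),(415,206),(374,296)]: print(q,onz(T,*q,50).round())
E
```

```text
(205, 185) [530. 157.  50.]
(304, 177) [ 552. -152.   50.]
(132, 212) [448. 383.  50.]
(265, 161) [604. -30.  50.]
(415, 206) [ 456. -493.   50.]
(374, 296) [ 183. -356.   50.]
```

View pics/s_c.png

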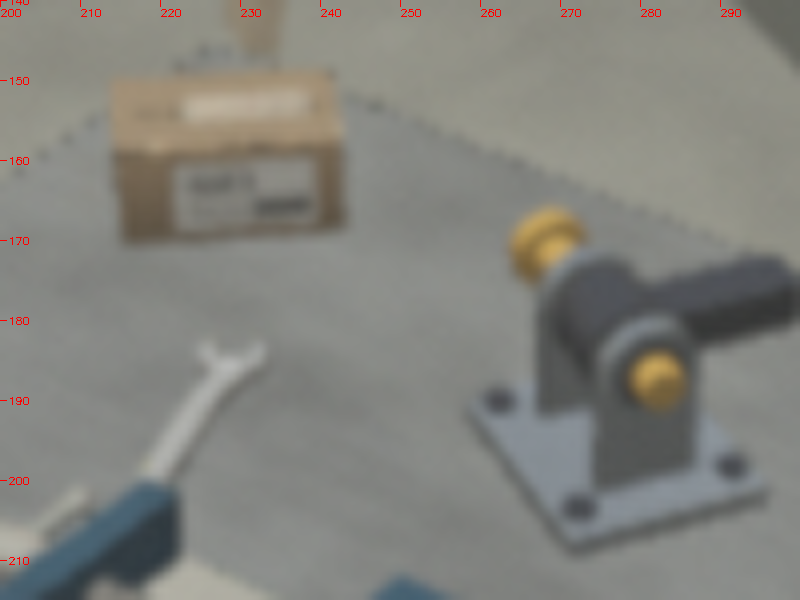

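View pics/t_c.png

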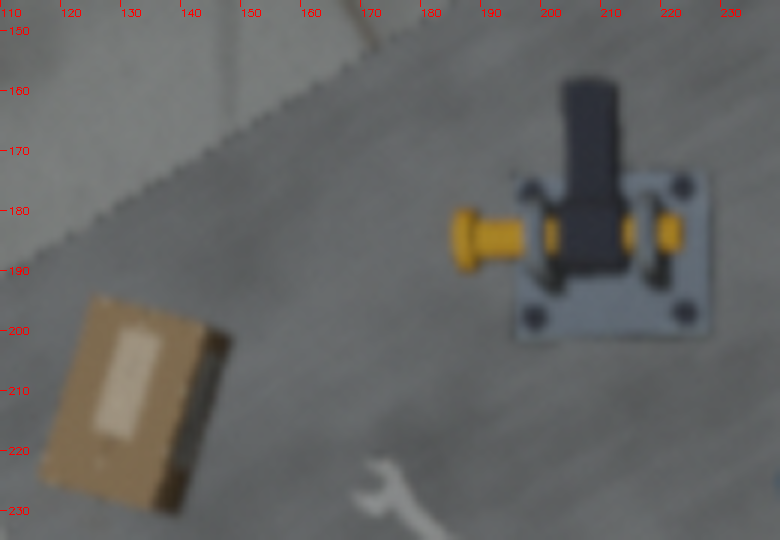

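View pics/s_h.png

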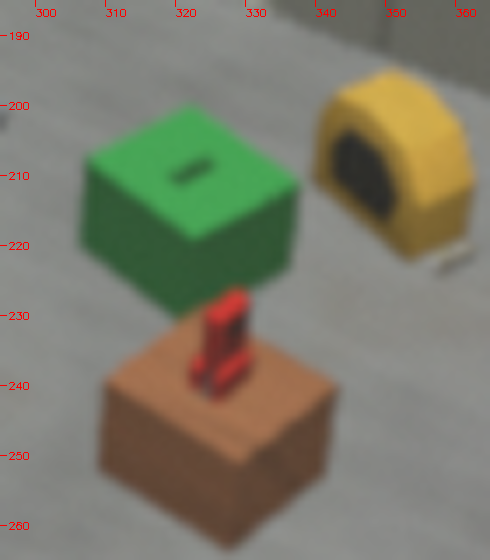

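View pics/t_h.png

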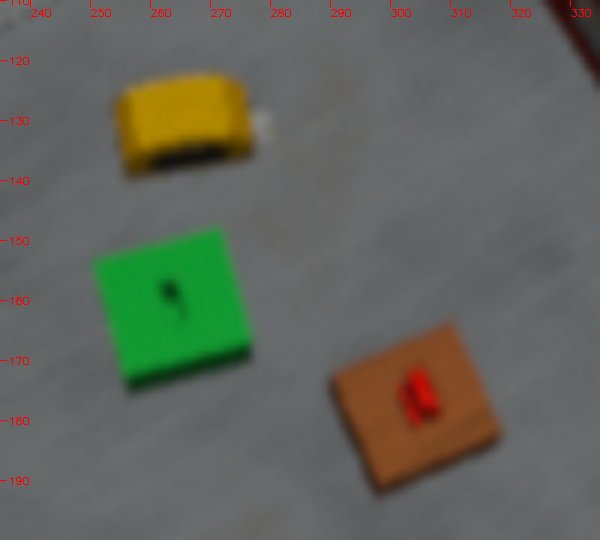

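```bash
cat > fit.py <<'E'
from h import *
def world(p,L):
    c,s=np.cos(p[2]),np.sin(p[2]); L=np.atleast_2d(L)
    return np.c_[p[0]+c*L[:,0]-s*L[:,1],p[1]+s*L[:,0]+c*L[:,1],L[:,2]]
def fit(p0,obs):
    # obs: (cam,u,v,local)
    f=lambda p: np.concatenate([(proj(c,world(p,l))[0]-[u,v]) for c,u,v,l in obs])
    r=least_squares(f,p0,x_scale=[1,1,.01]); return r.x,r.fun.reshape(-1,2)
def px(x,y,k,x0,y0): return (x+.5)/k-.5+x0,(y+.5)/k-.5+y0
E
python3 - <<'E'
from fit import *
t=lambda x,y:px(x,y,6,110,145); s=lambda x,y:px(x,y,8,200,140)
ob=[(T,*t(517,176),(45,53,12)),(T,*t(712,174),(45,-53,12)),(T,*t(709,336),(-45,-53,12)),(T,*t(514,338),(-45,53,12)),
(S,*s(470,406),(-45,53,12)),(S,*s(575,545),(-45,-53,12)),(S,*s(768,488),(45,-53,12))]
p,r=fit([530,157,0],ob);print(p.round(3),r.round(2))
for n,o in(("T",ob[:4]),("S",ob[4:])): print(n,fit(p,o)[0].round(3))
# pin: head outer face centre & end
for nm,a,b in(("head",t(456,238),None),("end",t(683,232),s(659,380))):
    w=onz(T,*a,65);print(nm,w.round(1)); 
    c,si=np.cos(p[2]),np.sin(p[2]);d=w-[p[0],p[1],0];print((c*d[0]+si*d[1]).round(1),(-si*d[0]+c*d[1]).round(1))
    if b: print(tri([(T,*a),(S,*b)]))
# holder, k=6 at 235,110 ; scene k=7 at 295,185
t=lambda x,y:px(x,y,6,235,110); s=lambda x,y:px(x,y,7,295,185)
tc=[t(332,378),t(452,323),t(502,434),t(380,493)]; sc=[s(105,383),s(240,463),s(337,386)]
for a in tc: print(onz(T,*a,50).round(1))
print([tri([(T,*tc[0]),(S,*s(180,318))])])
for a in sc: print("S",onz(S,*a,50).round(1))
E
```

```text
[5.30586e+02 1.41417e+02 6.00000e-03] [[-0.35 -0.54]
 [ 0.1  -0.83]
 [ 0.78 -0.1 ]
 [ 0.08  0.19]
 [-0.65 -0.61]
 [-1.03 -0.04]
 [ 0.28  0.43]]
T [ 5.29567e+02  1.41906e+02 -7.00000e-03]
S [5.31519e+02 1.40919e+02 2.80000e-02]
head [530.7 215.1  65. ]
0.6 73.6
end [532.3  98.2  65. ]
1.5 -43.2
(array([529.78143959,  97.43063053,  74.21840565]), [np.float64(0.950537454098486), np.float64(0.9505374540982796)])
[ 566.1 -108.    50. ]
[ 594.5 -171.1   50. ]
[ 535.4 -195.8   50. ]
[ 505.2 -131.9   50. ]
[(array([ 562.95399931, -106.58799451,   47.54585734]), [np.float64(3.8834952595984222), np.float64(3.8834952595982735)])]
S [ 510.6 -132.3   50. ]
S [ 538.  -194.8   50. ]
S [ 596.  -170.2   50. ]
```

```bash
cat > mv.py <<'E'
# usage: mv.py x y z yaw_deg(tool x dir; '-' keep) -> shift/turn for the tool
import sys; from h import *
from bench import robot
o=robot.observe(); M=R.from_rotvec(o["tcp_rot"]).as_matrix()
print("clk",round(o["clock"],2),"pos",o["eef_pos"].round(1),"yaw",np.degrees(np.arctan2(M[1,0],M[0,0])).round(2),"tilt",(M[:,2]).round(4),"F",o["wrist_force"].round(1),"w",round(o["width"],1),"q",o["qpos"].round(2))
if len(sys.argv)>4:
    a=np.array([float(v) for v in sys.argv[1:4]]); sh=M.T@(a-o["eef_pos"])/1000
    print("shift m",sh.round(4))
    if sys.argv[4]!='-':
        y=np.radians(float(sys.argv[4])); X=np.array([np.cos(y),np.sin(y),0]);Z=np.array([0,0,-1.]);N=np.c_[X,np.cross(Z,X),Z]
        print("turn deg",np.degrees(R.from_matrix(M.T@N).as_rotvec()).round(2))
E
python3 mv.py 530 262 150 90.5
```

```text
clk 0.1 pos [135.3 583.9 230.6] yaw 76.95 tilt [-5.0e-04 -1.5e-03 -1.0e+00] F [ 0.1  0.1 -0.1] w 85.7 q [ 1.23  0.36  1.51 -0.    1.27 -0.12]
shift m [-0.2243  0.4572  0.0808]
turn deg [ -0.02   0.09 -13.55]
```

Emit:
{"name": "step_arm", "arguments": {
  "plan": [
    [-0.027,0.055,0.01,0,0,-3,0],
    [-0.054,0.11,0.02,0,0,-6,0],
    [-0.081,0.165,0.03,0,0,-9,0],
    [-0.108,0.22,0.04,0,0,-12,0],
    [-0.135,0.275,0.05,0,0,-13.5,0]
  ],
  "force": 40
}}

```text
clock: 0.72
eef_pos: [374.1, 389.4, 180.8]
tcp_rot: [-2.211, -2.232, 0.0]
wrist_force: [1.4, 0.6, -0.2]
width: 0.3
```

```bash
python3 mv.py 530 262 120 90.5
```

```text
clk 0.72 pos [374.1 389.4 180.8] yaw 90.52 tilt [-2.e-04 -1.e-04 -1.e+00] F [ 1.4  0.6 -0.2] w 0.3 q [ 0.68  0.33  1.7   0.    1.11 -0.9 ]
shift m [-0.1288  0.1548  0.0608]
turn deg [-0.01  0.01  0.02]
```

Emit:
{"name": "step_arm", "arguments": {
  "plan": [
    [-0.035,0.042,0.015,0,0,0,0],
    [-0.07,0.084,0.03,0,0,0,0],
    [-0.105,0.126,0.045,0,0,0,0],
    [-0.128,0.155,0.085,0,0,0,0],
    [-0.128,0.155,0.124,0,0,0,0]
  ]
}}

```text
clock: 1.35
eef_pos: [532.0, 262.3, 56.3]
tcp_rot: [2.215, 2.225, 0.003]
wrist_force: [-0.3, 0.9, -0.3]
width: 0.1
```

```bash
python3 mv.py 530 225 56 90.5
python3 - <<'E'
from bench import imaging
from h import *
for n in("scene","top"):
    d=imaging.get_image(n)["image"][:,:,::-1]; cv2.imwrite(f"pics/{n}1.png",d)
    crop(d,*((220,140,310,215,8) if n=="scene" else (150,145,245,215,8)),f"pics/{n}1c.png")
E
```

```text
clk 1.35 pos [532.  262.3  56.3] yaw 90.26 tilt [ 2.5e-03  3.0e-04 -1.0e+00] F [-0.3  0.9 -0.3] w 0.1 q [ 0.34  0.55  1.69 -0.    0.89 -1.23]
shift m [-0.0373 -0.0022  0.0003]
turn deg [ 0.14 -0.01 -0.24]
```

View pics/scene1c.png

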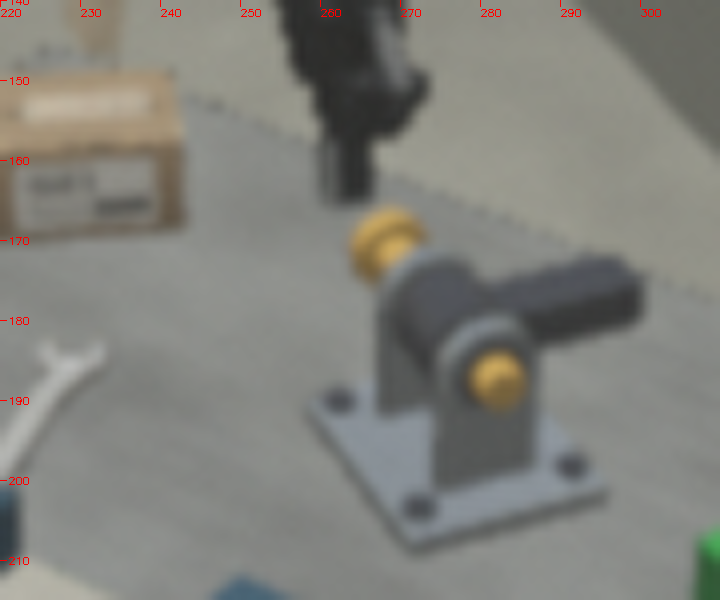

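View pics/top1c.png

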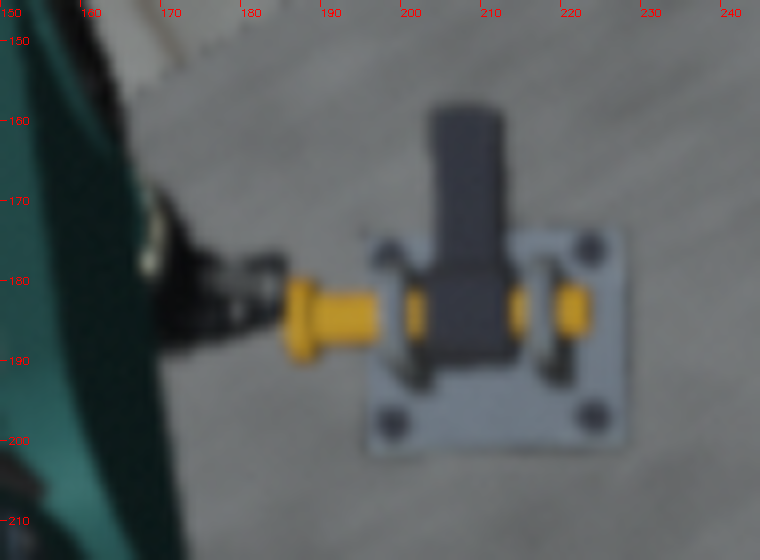

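Emit:
{"name": "step_arm", "arguments": {
  "plan": [
    [-0.01,0,0,0,0,0,0],
    [-0.02,0,0,0,0,0,0],
    [-0.03,0,0,0,0,0,0],
    [-0.035,0,0,0,0,0,0],
    [-0.04,0,0,0,0,0,0]
  ]
}}

```text
clock: 2.08
eef_pos: [529.6, 224.5, 58.1]
tcp_rot: [-2.213, -2.229, -0.003]
wrist_force: [-0.7, 4.4, 2.4]
width: 0.1
```

```bash
python3 mv.py
```

```text
clk 2.08 pos [529.6 224.5  58.1] yaw 90.41 tilt [ 0.0013  0.0016 -1.    ] F [-0.7  4.4  2.4] w 0.1 q [ 0.28  0.53  1.73  0.    0.88 -1.3 ]
```

Emit:
{"name": "step_arm", "arguments": {
  "plan": [
    [-0.003,0,0,0,0,0,0],
    [-0.006,0,0,0,0,0,0],
    [-0.009,0,0,0,0,0,0],
    [-0.012,0,0,0,0,0,0],
    [-0.015,0,0,0,0,0,0]
  ]
}}

```text
clock: 2.7
eef_pos: [529.9, 209.0, 57.4]
tcp_rot: [2.212, 2.23, 0.001]
wrist_force: [2.2, 4.8, 4.1]
width: 0.2
```

Emit:
{"name": "step_arm", "arguments": {
  "plan": [
    [-0.001,0,0,0,0,0,0],
    [-0.002,0,0,0,0,0,0],
    [-0.003,0,0,0,0,0,0],
    [-0.004,0,0,0,0,0,0],
    [-0.005,0,0,0,0,0,0]
  ]
}}

```text
clock: 3.32
eef_pos: [529.7, 204.1, 57.3]
tcp_rot: [2.212, 2.23, 0.001]
wrist_force: [2.8, 4.2, 1.4]
width: 0.2
```

Emit:
{"name": "step_arm", "arguments": {
  "plan": [
    [-0.001,0,0,0,0,0,0],
    [-0.002,0,0,0,0,0,0],
    [-0.003,0,0,0,0,0,0],
    [-0.004,0,0,0,0,0,0],
    [-0.005,0,0,0,0,0,0]
  ]
}}

```text
clock: 3.95
eef_pos: [529.9, 201.7, 57.4]
tcp_rot: [-2.213, -2.227, -0.006]
wrist_force: [1.5, 16.9, -0.4]
width: -0.1
```

Emit:
{"name": "step_arm", "arguments": {
  "plan": [
    [-0.001,0,0,0,0,0,0],
    [-0.002,0,0,0,0,0,0],
    [-0.002,0,0,0,0,0,0],
    [-0.002,0,0,0,0,0,0],
    [-0.002,0,0,0,0,0,0]
  ]
}}

```text
clock: 4.58
eef_pos: [529.9, 201.6, 57.5]
tcp_rot: [-2.212, -2.225, -0.009]
wrist_force: [1.8, 23.1, -0.9]
width: -0.3
```

Emit:
{"name": "step_arm", "arguments": {
  "plan": [
    [0.012,0,0,0,0,0,0],
    [0.024,0,-0.02,0,0,0,0],
    [0.024,-0.02,-0.07,0,0,0,0],
    [0,-0.05,-0.09,0,0,0,0],
    [-0.05,-0.065,-0.09,0,0,0,0]
  ]
}}

```text
clock: 5.2
eef_pos: [463.0, 146.2, 148.2]
tcp_rot: [2.208, 2.234, -0.002]
wrist_force: [0.2, -1.0, -0.7]
width: -0.2
```

```bash
python3 mv.py 475 88 120 90.5
```

```text
clk 5.2 pos [463.  146.2 148.2] yaw 90.65 tilt [-3.0e-04 -1.2e-03 -1.0e+00] F [ 0.2 -1.  -0.7] w -0.2 q [ 0.16  0.3   1.85 -0.    1.   -1.42]
shift m [-0.0583  0.0113  0.0283]
turn deg [-0.02  0.07  0.15]
```

Emit:
{"name": "step_arm", "arguments": {
  "plan": [
    [-0.03,0.01,0.0,0,0,0,0],
    [-0.053,0.02,0.03,0,0,0,0],
    [-0.053,0.025,0.07,0,0,0,0],
    [-0.053,0.03,0.09,0,0,0,0],
    [-0.053,0.032,0.09,0,0,0,0]
  ]
}}

```text
clock: 5.82
eef_pos: [494.3, 93.0, 55.4]
tcp_rot: [-2.21, -2.227, 0.009]
wrist_force: [0.9, 0.3, 0.4]
width: 0.2
```

```bash
python3 mv.py 495 88 57 90.5
```

```text
clk 5.83 pos [494.3  93.   55.4] yaw 90.45 tilt [-0.0068 -0.0013 -1.    ] F [0.9 0.3 0.4] w 0.2 q [ 0.05  0.46  1.89 -0.    0.79 -1.53]
shift m [-0.005   0.0006 -0.0016]
turn deg [-0.39  0.07 -0.05]
```

Emit:
{"name": "step_arm", "arguments": {
  "plan": [
    [-0.004,0.004,0,0,0,0,0],
    [-0.004,0.008,0,0,0,0,0],
    [-0.004,0.011,0,0,0,0,0],
    [-0.004,0.013,0,0,0,0,0],
    [-0.004,0.015,0,0,0,0,0]
  ]
}}

```text
clock: 6.45
eef_pos: [511.2, 90.0, 57.3]
tcp_rot: [-2.212, -2.229, 0.003]
wrist_force: [-4.4, 0.6, 3.7]
width: -0.3
```

Emit:
{"name": "step_arm", "arguments": {
  "plan": [
    [0,0.001,0,0,0,0,0],
    [0,0.001,0,0,0,0,0],
    [0,0.002,0,0,0,0,0],
    [0,0.002,0,0,0,0,0],
    [0,0.002,0,0,0,0,0]
  ]
}}

```text
clock: 7.08
eef_pos: [511.2, 90.0, 56.9]
tcp_rot: [-2.21, -2.228, 0.006]
wrist_force: [-7.1, 0.1, 4.7]
width: 0.1
```

```bash
python3 mv.py; python3 mv.py
```

```text
clk 7.08 pos [511.2  90.   56.9] yaw 90.46 tilt [-5.3e-03 -2.0e-04 -1.0e+00] F [-7.1  0.1  4.7] w 0.1 q [ 0.04  0.48  1.86  0.    0.82 -1.54]
clk 7.08 pos [511.2  90.   56.9] yaw 90.46 tilt [-5.3e-03 -2.0e-04 -1.0e+00] F [-7.1  0.1  4.7] w 0.1 q [ 0.04  0.48  1.86  0.    0.82 -1.54]
```

Emit:
{"name": "step_arm", "arguments": {
  "plan": [
    [0,-0.012,0,0,0,0,0],
    [0,-0.012,-0.045,0,0,0,0],
    [0,0.03,-0.05,0,0,0,0],
    [0,0.062,-0.05,0,0,0,0],
    [0,0.062,-0.03,0,0,0,0]
  ]
}}

```text
clock: 7.7
eef_pos: [581.7, 90.4, 89.1]
tcp_rot: [2.208, 2.225, 0.01]
wrist_force: [-0.1, -0.7, -0.5]
width: -0.0
```

```bash
python3 mv.py 568 89 57 90.5
```

```text
clk 7.7 pos [581.7  90.4  89.1] yaw 90.44 tilt [ 9.1e-03  1.0e-04 -1.0e+00] F [-0.1 -0.7 -0.5] w -0.0 q [ 0.04  0.5   1.69 -0.    0.95 -1.54]
shift m [-0.0013 -0.014   0.032 ]
turn deg [ 0.52 -0.   -0.06]
```

Emit:
{"name": "step_arm", "arguments": {
  "plan": [
    [0,-0.004,0.02,0,0,0,0],
    [0,-0.008,0.03,0,0,0,0],
    [0,-0.014,0.03,0,0,0,0],
    [0,-0.018,0.03,0,0,0,0],
    [0,-0.02,0.03,0,0,0,0]
  ]
}}

```text
clock: 8.32
eef_pos: [556.5, 90.3, 58.1]
tcp_rot: [2.212, 2.23, 0.001]
wrist_force: [-0.1, -0.6, -0.0]
width: 0.1
```

Emit:
{"name": "step_arm", "arguments": {
  "plan": [
    [0,-0.002,0,0,0,0,0],
    [0,-0.004,0,0,0,0,0],
    [0,-0.006,0,0,0,0,0],
    [0,-0.008,0,0,0,0,0],
    [0,-0.009,0,0,0,0,0]
  ]
}}

```text
clock: 8.95
eef_pos: [552.6, 90.2, 58.1]
tcp_rot: [2.208, 2.225, 0.011]
wrist_force: [10.9, 0.6, -8.3]
width: -0.1
```

Emit:
{"name": "step_arm", "arguments": {
  "plan": [
    [0,0.02,-0.02,0,0,0,0.04],
    [0,0.02,-0.07,0,0,0,0.04],
    [-0.05,0.02,-0.11,0,0,-8,0.04],
    [-0.11,0.01,-0.11,0,0,-16,0.04],
    [-0.17,0,-0.11,0,0,-24,0.04]
  ]
}}

```text
clock: 9.57
eef_pos: [548.4, -81.3, 168.2]
tcp_rot: [1.693, 2.645, 0.0]
wrist_force: [0.2, -0.5, -0.4]
width: 40.6
```

```bash
python3 mv.py 550 -152 160 114.3
python3 - <<'E'
from bench import imaging
from h import *
for n in("scene","top"):
    d=imaging.get_image(n)["image"][:,:,::-1]; cv2.imwrite(f"pics/{n}2.png",d)
    crop(d,*((250,150,310,215,9) if n=="scene" else (175,150,245,210,10)),f"pics/{n}2c.png")
    crop(d,*((300,210,350,270,9) if n=="scene" else (280,145,330,200,10)),f"pics/{n}2h.png")
E
```

```text
clk 9.57 pos [548.4 -81.3 168.2] yaw 114.77 tilt [ 1.2e-03 -5.0e-04 -1.0e+00] F [ 0.2 -0.5 -0.4] w 40.6 q [-0.27  0.36  1.69 -0.    1.1  -2.27]
shift m [-0.0649 -0.0282  0.0082]
turn deg [0.05 0.06 0.47]
```

View pics/scene2c.png

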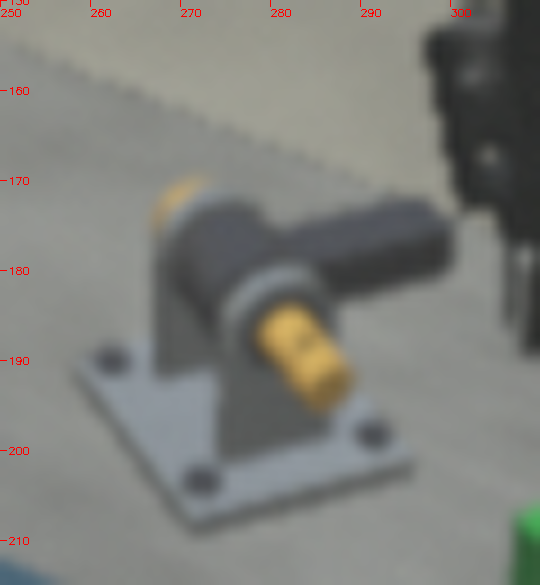

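View pics/top2c.png

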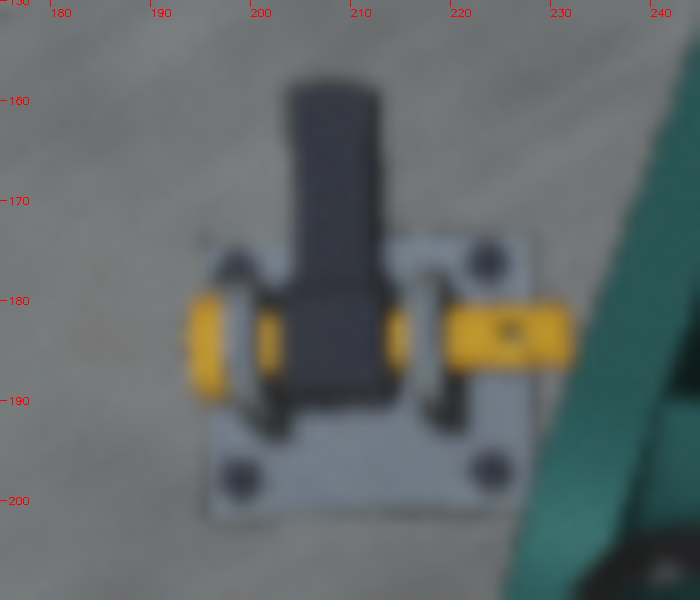

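View pics/scene2h.png

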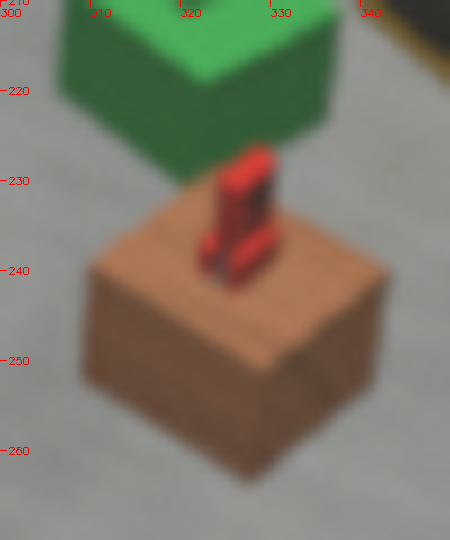

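View pics/top2h.png

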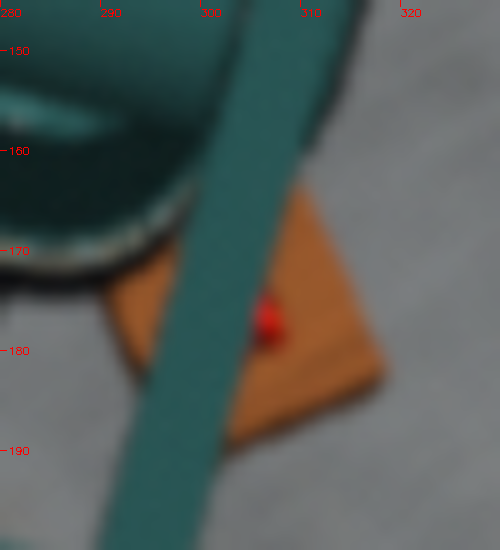

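```bash
python3 - <<'E'
from fit import *
t=lambda x,y:px(x,y,10,175,150); s=lambda x,y:px(x,y,9,250,150)
h=t(510,330);hs=s(305,345)
print("hole T z75",onz(T,*h,75).round(1),"S",onz(S,*hs,75).round(1),"tri",tri([(T,*h),(S,*hs)]))
print("axis T", [onz(T,*t(x,(305+368)/2),65).round(1) for x in(460,560)], "end",onz(T,*t(577,336),65).round(1), "S end",onz(S,*s(335,390),65).round(1))
L=[t(207,252),t(207,515)];Rr=[t(533,240),t(530,500)]
print([onz(T,*a,12).round(1) for a in L+Rr])
print("head left edge z82",onz(T,*t(188,345),82).round(1))
print("lug faces z80", onz(T,*t(446,300),80).round(1), "headside lug",onz(T,*t(226,300),80).round(1))
# clip handle top centre z93
t=lambda x,y:px(x,y,6,235,110); s=lambda x,y:px(x,y,7,295,185)
print("holder axis")
b=t(421,391); c=s(227,305)
print("handle T",onz(T,*b,93).round(1),"S",onz(S,*c,93).round(1),tri([(T,*b),(S,*c)]))
s9=lambda x,y:px(x,y,9,300,210)
ob=[(T,*t(332,378),None),(T,*t(452,323),None),(T,*t(502,434),None),(T,*t(380,493),None)]
# +x dir(.923,.386): corners (566,-108)=(+? ) 
loc=[(32,35),(32,-35),(-32,-35),(-32,35)]
loc=[loc[0],loc[1],loc[2],loc[3]]
O=[(c,u,v,(l[0],l[1],50)) for (c,u,v,_),l in zip(ob,loc)]
O2=[(S,*s9(90,266),(-32,35,50)),(S,*s9(265,372),(-32,-35,50)),(S,*s9(390,272),(32,-35,50)),(S,*s9(250,484),(-32,-35,0))]
for n,o in(("T",O),("S",O2),("both",O+O2)):
    p,r=fit([550,-151,.4],o);print(n,p.round(3),np.degrees(p[2]).round(1),abs(r).max().round(2))
E
```

```text
hole T z75 [532.6  90.5  75. ] S [530.9  90.7  75. ] tri (array([531.84294125,  90.79246945,  74.83089749]), [np.float64(0.8647889681377667), np.float64(0.8647889681378037)])
axis T [array([532.6, 107.1,  65. ]), array([532.2,  76.2,  65. ])] end [532.3  70.9  65. ] S end [535.4  75.   65. ]
[array([570.8, 195.1,  12. ]), array([485.5, 194.4,  12. ]), array([573.3,  90.3,  12. ]), array([489. ,  91.3,  12. ])]
head left edge z82 [528.  187.9  82. ]
lug faces z80 [541.3 109.5  80. ] headside lug [542.2 176.8  80. ]
holder axis
handle T [ 550.2 -151.4   93. ] S [ 551.6 -151.9   93. ] (array([ 550.86968805, -151.68356544,   92.92994165]), [np.float64(0.723298909829311), np.float64(0.7232989098295121)])
T [ 5.50307e+02 -1.51663e+02  4.10000e-01] 23.5 0.57
S [ 5.53953e+02 -1.50338e+02  4.01000e-01] 23.0 0.49
both [ 5.51858e+02 -1.51357e+02  4.16000e-01] 23.8 1.03
```

```bash
python3 mv.py 551 -151.6 110 113.5
```

```text
clk 9.68 pos [547.6 -85.  167.5] yaw 114.37 tilt [-5.0e-04 -2.3e-03 -1.0e+00] F [ 0.5  0.5 -0. ] w 40.1 q [-0.28  0.36  1.69 -0.    1.1  -2.27]
shift m [-0.0619 -0.0243  0.0577]
turn deg [-0.08  0.11  0.87]
```

Emit:
{"name": "step_arm", "arguments": {
  "plan": [
    [-0.03,-0.012,0,0,0,0.5,0.04],
    [-0.062,-0.024,0.01,0,0,0.9,0.04],
    [-0.062,-0.024,0.035,0,0,0.9,0.04],
    [-0.062,-0.024,0.057,0,0,0.9,0.04],
    [-0.062,-0.024,0.057,0,0,0.9,0.04]
  ]
}}

```text
clock: 10.3
eef_pos: [550.6, -144.8, 108.6]
tcp_rot: [-1.72, -2.623, 0.001]
wrist_force: [-0.2, 0.8, -0.3]
width: 39.5
```

```bash
python3 mv.py 551 -151.6 67 113.5
```

```text
clk 10.3 pos [ 550.6 -144.8  108.6] yaw 113.5 tilt [-0.0045  0.002  -1.    ] F [-0.2  0.8 -0.3] w 39.5 q [-0.38  0.46  1.7   0.    0.99 -2.36]
shift m [-0.0065 -0.0022  0.0415]
turn deg [-0.19 -0.21  0.  ]
```

Emit:
{"name": "step_arm", "arguments": {
  "plan": [
    [-0.0065,-0.002,0.01,0,0,0,0.04],
    [-0.0065,-0.002,0.025,0,0,0,0.04],
    [-0.0065,-0.002,0.035,0,0,0,0.04],
    [-0.0065,-0.002,0.041,0,0,0,0.04],
    [-0.0065,-0.002,0.041,0,0,0,0.04]
  ]
}}

```text
clock: 10.92
eef_pos: [552.8, -152.7, 68.8]
tcp_rot: [-1.721, -2.627, 0.0]
wrist_force: [0.1, -0.1, -0.1]
width: 40.0
```

```bash
python3 mv.py 551 -151.6 67 113.5
python3 - <<'E'
from bench import imaging
from h import *
d=imaging.get_image("scene")["image"][:,:,::-1]; crop(d,295,190,355,265,8,"pics/g3.png")
E
```

```text
clk 10.93 pos [ 552.8 -152.7   68.8] yaw 113.55 tilt [-1.1e-03  3.0e-04 -1.0e+00] F [ 0.1 -0.1 -0.1] w 40.0 q [-0.39  0.51  1.73 -0.    0.9  -2.37]
shift m [ 0.0017 -0.0012  0.0018]
turn deg [-0.05 -0.04  0.05]
```

View pics/g3.png

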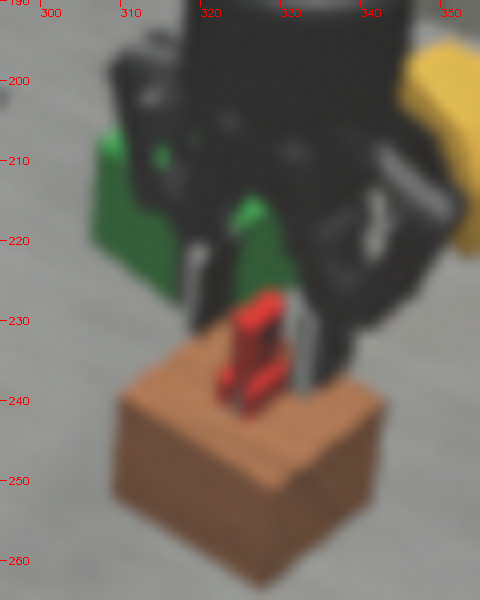

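Emit:
{"name": "step_arm", "arguments": {
  "plan": [
    [0.0015,-0.001,0.001,0,0,0,0.025],
    [0.0015,-0.001,0.001,0,0,0,0.01],
    [0.0015,-0.001,0.001,0,0,0,0.0],
    [0.0015,-0.001,0.001,0,0,0,0.0],
    [0.0015,-0.001,0.001,0,0,0,0.0]
  ],
  "force": 60
}}

```text
clock: 11.6
eef_pos: [551.8, -152.0, 68.7]
tcp_rot: [1.721, 2.628, -0.0]
wrist_force: [-0.7, 1.0, 4.4]
width: 9.0
```

```bash
python3 mv.py
```

```text
clk 11.6 pos [ 551.8 -152.    68.7] yaw 113.55 tilt [ 3.e-04 -2.e-04 -1.e+00] F [-0.7  1.   4.4] w 9.0 q [-0.39  0.51  1.73 -0.    0.9  -2.37]
```

Emit:
{"name": "step_arm", "arguments": {
  "plan": [
    [0,0,-0.01,0,0,0,0],
    [0,0,-0.03,0,0,0,0],
    [0,0,-0.05,0,0,0,0],
    [0,0,-0.08,0,0,0,0],
    [0,0,-0.11,0,0,0,0]
  ]
}}

```text
clock: 12.22
eef_pos: [551.5, -151.9, 179.4]
tcp_rot: [-1.721, -2.628, 0.0]
wrist_force: [-0.2, 1.3, -1.6]
width: 8.9
```

```bash
python3 mv.py 532 87 170 90.5
python3 - <<'E'
from bench import imaging
from h import *
d=imaging.get_image("scene")["image"][:,:,::-1]; crop(d,295,160,355,250,8,"pics/g4.png")
E
```

```text
clk 12.22 pos [ 551.5 -151.9  179.4] yaw 113.55 tilt [-2.e-04 -1.e-04 -1.e+00] F [-0.2  1.3 -1.6] w 8.9 q [-0.39  0.37  1.63 -0.    1.14 -2.37]
shift m [0.2268 0.0776 0.0094]
turn deg [-1.000e-02  0.000e+00  2.305e+01]
```

View pics/g4.png

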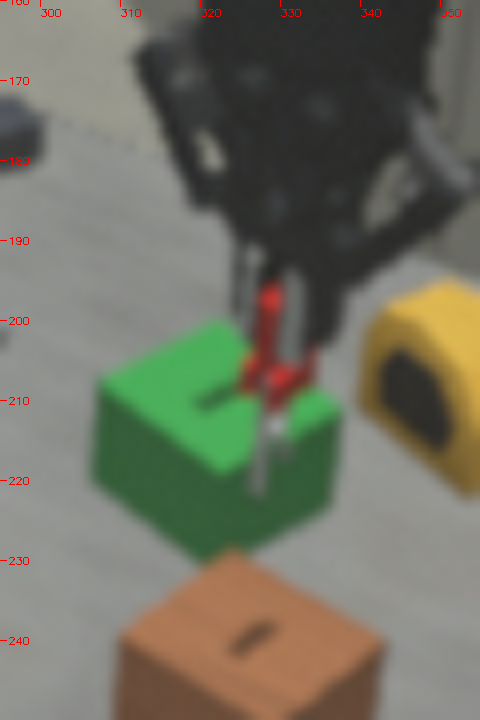

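```bash
python3 - <<'E'
from h import *
for s in(1,-1):
  for e in(-6,11): 
    x=np.array([.917,.399,0]); P=np.array([551.5,-151.9,118.2])+s*e*x+([0,0,8.5] if e>0 else 0)
    print(s,e,proj(S,P).round(1))
E
python3 mv.py 538 87 170 90.5
```

```text
1 -6 [[326.4 222.1]]
1 11 [[330.5 216.8]]
-1 -6 [[329.1 220.1]]
-1 11 [[325.5 220.5]]
clk 12.28 pos [ 553.8 -152.8  183.5] yaw 113.55 tilt [ 0.0057 -0.0026 -1.    ] F [ 0.6 -0.5  1.5] w 8.8 q [-0.39  0.37  1.63 -0.    1.14 -2.37]
shift m [0.2262 0.0813 0.0128]
turn deg [ 0.29  0.21 23.05]
```

Emit:
{"name": "step_arm", "arguments": {
  "plan": [
    [0.05,0.018,0,0,0,6,0],
    [0.1,0.036,0,0,0,12,0],
    [0.15,0.054,0,0,0,18,0],
    [0.2,0.072,0,0,0,23,0],
    [0.226,0.081,0,0,0,23,0]
  ]
}}

```text
clock: 12.9
eef_pos: [535.0, 90.1, 178.2]
tcp_rot: [-2.21, -2.233, -0.0]
wrist_force: [-0.4, -0.2, -1.4]
width: 8.4
```

Emit:
{"name": "step_arm", "arguments": {
  "plan": [
    [0,0,0.01,0,0,0,0],
    [0,0,0.02,0,0,0,0],
    [0,0,0.03,0,0,0,0],
    [0,0,0.03,0,0,0,0],
    [0,0,0.03,0,0,0,0]
  ]
}}

```text
clock: 13.52
eef_pos: [535.8, 87.0, 148.2]
tcp_rot: [2.212, 2.231, -0.0]
wrist_force: [0.2, 0.0, -0.5]
width: 9.2
```

```bash
python3 mv.py 538 90.7 150 90.5
python3 - <<'E'
from bench import imaging
from h import *
d=imaging.get_image("scene")["image"][:,:,::-1]; crop(d,255,135,320,205,8,"pics/s5.png")
d=imaging.get_image("top")["image"][:,:,::-1]; crop(d,185,145,265,215,8,"pics/t5.png")
E
python3 mv.py
```

```text
clk 13.53 pos [535.8  87.  148.2] yaw 90.49 tilt [-1.e-04 -2.e-04 -1.e+00] F [ 0.2  0.  -0.5] w 9.2 q [ 0.03  0.37  1.73 -0.    1.04 -1.55]
shift m [ 0.0037  0.0022 -0.0018]
turn deg [-0.01  0.01 -0.01]
clk 13.62 pos [536.   87.2 148.6] yaw 90.51 tilt [ 6.e-04 -1.e-04 -1.e+00] F [-0.4 -1.  -0.5] w 8.7 q [ 0.03  0.37  1.73 -0.    1.04 -1.55]
```

View pics/s5.png

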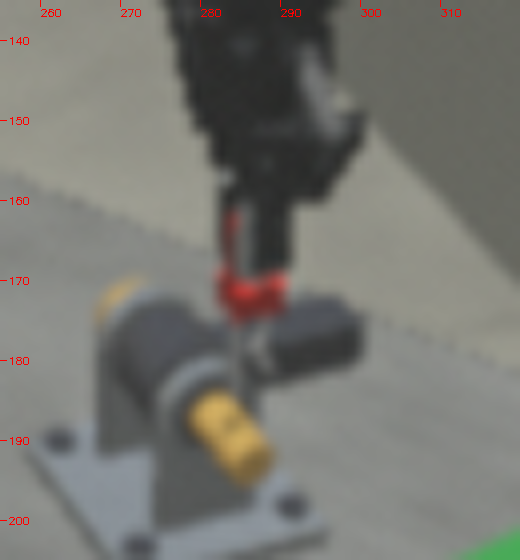

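View pics/t5.png

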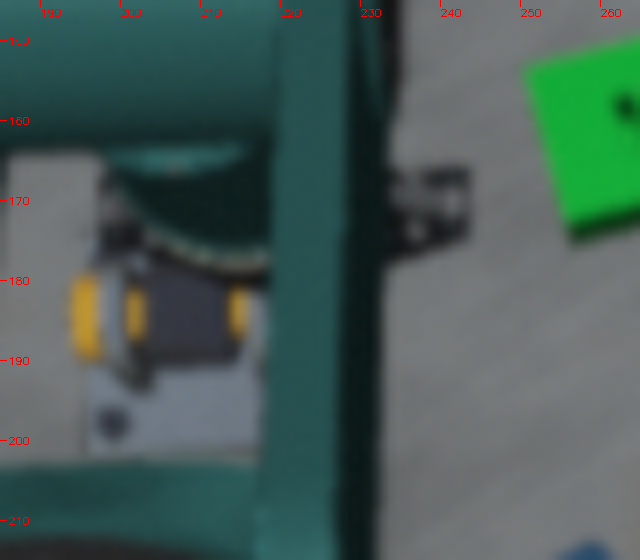

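```bash
python3 - <<'E'
from h import *
O=np.array([530,87.2,148.6-28.7])
for n,l in(("tip",(0,0,-32.5)),("footBL near",(-6,-8,10)),("footBR near",(17,-8,10)),("leg10",(0,0,-10)),("handle top",(6,-5,53))): print(n,(proj(S,O+l)).round(1))
print("hole",proj(S,(531.9,90.7,75)))
E
```

```text
tip [[283.8 185.3]]
footBL near [[283.4 175.7]]
footBR near [[290.3 174.1]]
leg10 [[284.  179.3]]
handle top [[287.  162.3]]
hole [[283.74870249 187.82112295]]
```

Emit:
{"name": "step_arm", "arguments": {
  "plan": [
    [0.0035,0.002,0.002,0,0,0,0],
    [0.0035,0.002,0.004,0,0,0,0],
    [0.0035,0.002,0.006,0,0,0,0],
    [0.0035,0.002,0.008,0,0,0,0],
    [0.0035,0.002,0.008,0,0,0,0]
  ]
}}

```text
clock: 14.25
eef_pos: [537.3, 91.1, 140.1]
tcp_rot: [-2.211, -2.232, 0.001]
wrist_force: [0.1, 0.3, -1.3]
width: 9.0
```

```bash
python3 mv.py 538 90.7 136 90.5;python3 - <<'E'
from bench import imaging
from h import *
d=imaging.get_image("scene")["image"][:,:,::-1]; crop(d,265,145,305,205,10,"pics/s6.png")
E
```

```text
clk 14.25 pos [537.3  91.1 140.1] yaw 90.55 tilt [-6.e-04 -1.e-04 -1.e+00] F [ 0.1  0.3 -1.3] w 9.0 q [ 0.04  0.38  1.73 -0.    1.03 -1.54]
shift m [-0.0004  0.0007  0.0041]
turn deg [-0.03  0.01  0.05]
```

View pics/s6.png

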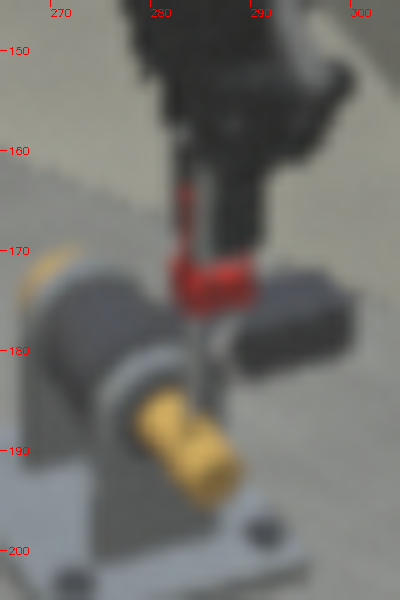

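Emit:
{"name": "step_arm", "arguments": {
  "plan": [
    [0,0,0.002,0,0,0,0],
    [0,0,0.004,0,0,0,0],
    [0,0,0.005,0,0,0,0],
    [0,0,0.006,0,0,0,0],
    [0,0,0.007,0,0,0,0]
  ]
}}

```text
clock: 14.92
eef_pos: [537.6, 91.1, 133.3]
tcp_rot: [2.211, 2.232, -0.0]
wrist_force: [0.9, 0.0, -0.7]
width: 8.6
```

```bash
python3 mv.py 538 90.7 136 90.5
```

```text
clk 14.93 pos [537.6  91.1 133.3] yaw 90.55 tilt [ 0.e+00 -1.e-04 -1.e+00] F [ 0.9  0.  -0.7] w 8.6 q [ 0.04  0.39  1.74 -0.    1.01 -1.54]
shift m [-0.0004  0.0004 -0.0027]
turn deg [0.   0.   0.05]
```

Emit:
{"name": "step_arm", "arguments": {
  "plan": [
    [0,0,0.001,0,0,0,0],
    [0,0,0.002,0,0,0,0],
    [0,0,0.003,0,0,0,0],
    [0,0,0.004,0,0,0,0],
    [0,0,0.005,0,0,0,0]
  ]
}}

```text
clock: 15.55
eef_pos: [537.6, 91.1, 128.2]
tcp_rot: [2.211, 2.232, -0.0]
wrist_force: [0.4, 0.1, -0.4]
width: 9.0
```

Emit:
{"name": "step_arm", "arguments": {
  "plan": [
    [0,0,0.002,0,0,0,0],
    [0,0,0.004,0,0,0,0],
    [0,0,0.006,0,0,0,0],
    [0,0,0.008,0,0,0,0],
    [0,0,0.01,0,0,0,0]
  ]
}}

```text
clock: 16.18
eef_pos: [537.6, 91.1, 118.1]
tcp_rot: [2.211, 2.232, -0.0]
wrist_force: [0.0, 0.1, -0.5]
width: 8.9
```

```bash
python3 mv.py;python3 - <<'E'
from bench import imaging
from h import *
d=imaging.get_image("scene")["image"][:,:,::-1]; crop(d,265,145,305,205,10,"pics/s7.png")
E
```

```text
clk 16.18 pos [537.6  91.1 118.1] yaw 90.55 tilt [-1.e-04 -1.e-04 -1.e+00] F [ 0.   0.1 -0.5] w 8.9 q [ 0.04  0.41  1.75 -0.    0.98 -1.54]
```

View pics/s7.png

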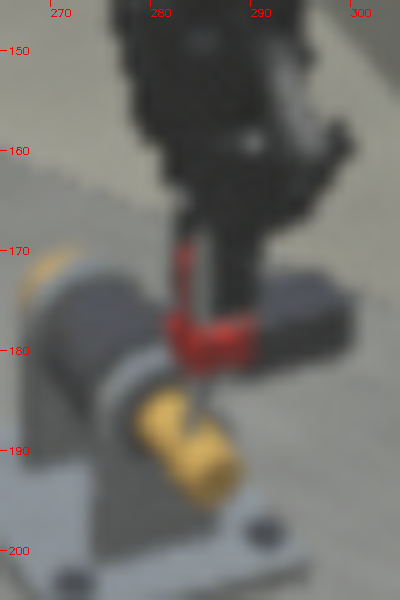

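Emit:
{"name": "step_arm", "arguments": {
  "plan": [
    [0,0,0.002,0,0,0,0],
    [0,0,0.004,0,0,0,0],
    [0,0,0.006,0,0,0,0],
    [0,0,0.008,0,0,0,0],
    [0,0,0.009,0,0,0,0]
  ],
  "force": 80
}}

```text
clock: 16.85
eef_pos: [538.7, 91.1, 109.7]
tcp_rot: [2.21, 2.231, 0.002]
wrist_force: [2.8, 0.6, 4.0]
width: 8.1
```

Emit:
{"name": "step_arm", "arguments": {
  "plan": [
    [0,0,0.001,0,0,0,0],
    [0,0,0.002,0,0,0,0],
    [0,0,0.003,0,0,0,0],
    [0,0,0.004,0,0,0,0],
    [0,0,0.005,0,0,0,0]
  ]
}}

```text
clock: 17.48
eef_pos: [538.9, 91.2, 105.4]
tcp_rot: [2.209, 2.231, 0.003]
wrist_force: [0.9, -0.6, 10.2]
width: 8.1
```

Emit:
{"name": "step_arm", "arguments": {
  "plan": [
    [0,0,0.001,0,0,0,0],
    [0,0,0.002,0,0,0,0],
    [0,0,0.003,0,0,0,0],
    [0,0,0.004,0,0,0,0],
    [0,0,0.005,0,0,0,0]
  ]
}}

```text
clock: 18.1
eef_pos: [538.7, 91.1, 99.6]
tcp_rot: [2.21, 2.231, 0.002]
wrist_force: [3.4, -1.6, 2.7]
width: 8.3
```

```bash
python3 mv.py
```

```text
clk 18.1 pos [538.7  91.1  99.6] yaw 90.55 tilt [ 0.0022 -0.     -1.    ] F [ 3.4 -1.6  2.7] w 8.3 q [ 0.04  0.44  1.77 -0.    0.93 -1.54]
```

Emit:
{"name": "step_arm", "arguments": {
  "plan": [
    [0,0,0.001,0,0,0,0],
    [0,0,0.002,0,0,0,0],
    [0,0,0.003,0,0,0,0],
    [0,0,0.004,0,0,0,0],
    [0,0,0.004,0,0,0,0]
  ]
}}

```text
clock: 18.73
eef_pos: [537.4, 91.1, 94.8]
tcp_rot: [-2.211, -2.232, 0.001]
wrist_force: [5.2, -0.6, -2.8]
width: 8.0
```

Emit:
{"name": "step_arm", "arguments": {
  "plan": [
    [0,0,0.0005,0,0,0,0],
    [0,0,0.001,0,0,0,0],
    [0,0,0.0015,0,0,0,0],
    [0,0,0.002,0,0,0,0],
    [0,0,0.002,0,0,0,0]
  ]
}}

```text
clock: 19.35
eef_pos: [537.9, 91.1, 93.6]
tcp_rot: [2.21, 2.232, 0.001]
wrist_force: [3.8, -0.6, 5.2]
width: 8.2
```

Emit:
{"name": "step_arm", "arguments": {
  "plan": [
    [0,0,0.0005,0,0,0,0],
    [0,0,0.001,0,0,0,0],
    [0,0,0.001,0,0,0,0],
    [0,0,0.001,0,0,0,0],
    [0,0,0.001,0,0,0,0]
  ]
}}

```text
clock: 19.98
eef_pos: [538.0, 91.1, 93.4]
tcp_rot: [2.21, 2.231, 0.001]
wrist_force: [2.5, -0.2, 11.8]
width: 8.5
```

```bash
python3 mv.py;python3 - <<'E'
from bench import imaging
from h import *
d=imaging.get_image("scene")["image"][:,:,::-1]; crop(d,265,145,305,205,10,"pics/s8.png")
E
```

```text
clk 19.98 pos [538.   91.1  93.4] yaw 90.55 tilt [ 1.1e-03 -1.0e-04 -1.0e+00] F [ 2.5 -0.2 11.8] w 8.5 q [ 0.04  0.45  1.77 -0.    0.92 -1.54]
```

View pics/s8.png

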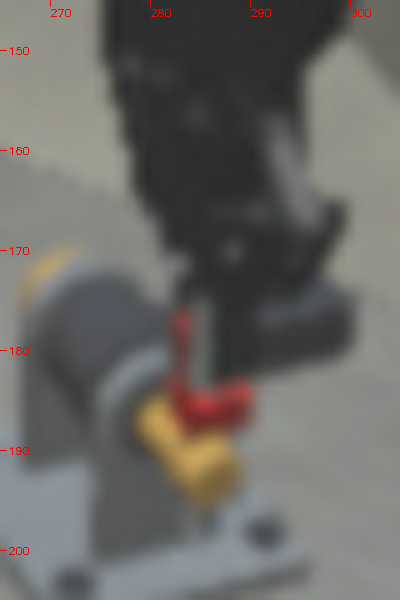

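Emit:
{"name": "step_arm", "arguments": {
  "plan": [
    [0,0,-0.001,0,0,0,0.02],
    [0,0,-0.001,0,0,0,0.035],
    [0,0,-0.001,0,0,0,0.035],
    [0,0,-0.001,0,0,0,0.035],
    [0,0,-0.005,0,0,0,0.035]
  ]
}}

```text
clock: 20.65
eef_pos: [537.0, 91.1, 97.0]
tcp_rot: [-2.21, -2.231, 0.002]
wrist_force: [-0.5, 0.0, -0.6]
width: 34.9
```

Emit:
{"name": "step_arm", "arguments": {
  "plan": [
    [0,0,-0.02,0,0,0,0.035],
    [0,0,-0.05,0,0,0,0.035],
    [0,0,-0.1,0,0,0,0.035],
    [-0.06,0,-0.12,0,0,0,0.035],
    [-0.12,0,-0.12,0,0,0,0.035]
  ]
}}

```text
clock: 21.28
eef_pos: [540.4, -29.8, 220.1]
tcp_rot: [2.205, 2.232, 0.005]
wrist_force: [0.4, -0.7, -1.0]
width: 34.9
```

Emit:
{"name": "step_arm", "arguments": {
  "plan": [
    [-0.06,0,0,0,0,0,0.035],
    [-0.12,0,0,0,0,0,0.035],
    [-0.16,0,0,0,0,0,0.035],
    [-0.16,0,0,0,0,0,0.035],
    [-0.16,0,0,0,0,0,0.035]
  ]
}}

```text
clock: 21.9
eef_pos: [539.9, -188.3, 217.3]
tcp_rot: [-2.211, -2.231, -0.0]
wrist_force: [1.1, 0.5, 1.0]
width: 34.6
```

```bash
python3 mv.py;python3 - <<'E'
from bench import imaging
from h import *
d=imaging.get_image("scene")["image"][:,:,::-1]; cv2.imwrite("pics/s9f.png",d);crop(d,250,150,310,215,9,"pics/s9.png")
d=imaging.get_image("top")["image"][:,:,::-1]; cv2.imwrite("pics/t9f.png",d);crop(d,175,150,245,210,9,"pics/t9.png")
E
```

```text
clk 21.9 pos [ 539.9 -188.3  217.3] yaw 90.52 tilt [-6.e-04  8.e-04 -1.e+00] F [1.1 0.5 1. ] w 34.6 q [-0.46  0.33  1.59  0.    1.22 -2.04]
```

View pics/s9.png

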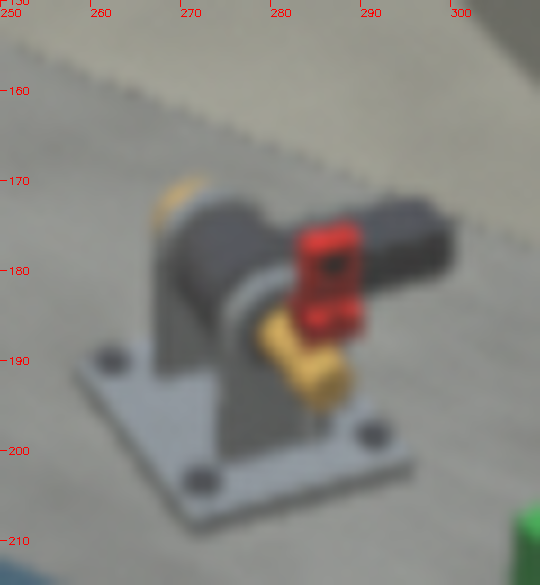

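View pics/t9.png

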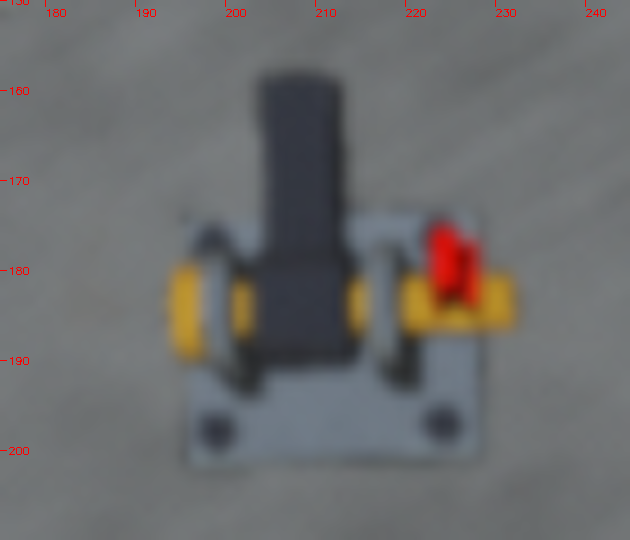

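View pics/t9f.png

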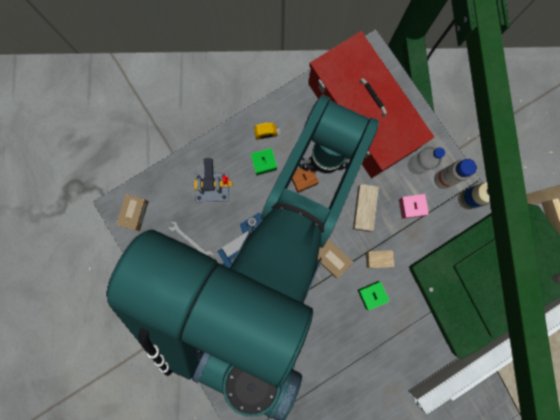

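```bash
python3 - <<'E'
from fit import *
O=np.array([531.9,91,65.])
for n,l in(("toptop centre",(6,0,53)),("foot near-left bottom",(-6,-8,10)),("foot near right bottom",(17,-8,10)),("tip",(0,0,-32.5))): print(n,proj(S,O+l).round(1),proj(T,O+l).round(1))
a=px(330,240,9,250,150);b=px(447,258,9,175,150)
print(a,b,tri([(S,*a),(T,*b)]))
from bench import robot
print(robot.job_done())
E
```

```text
toptop centre [[285.8 175.9]] [[223.7 178.2]]
foot near-left bottom [[283.  189.6]] [[228.  184.7]]
foot near right bottom [[289.7 187.9]] [[228.  177.3]]
tip [[283.4 198.7]] [[226.9 185.2]]
(286.22222222222223, 176.22222222222223) (224.22222222222223, 178.22222222222223) (array([538.20049918,  89.47702988, 117.77311007]), [np.float64(0.24977166505001208), np.float64(0.24977166505010365)])
the job is handed in; nothing more can be done
None
```

I pushed the hitch pin fully home, then put the red-handled clip down through the cross hole until it snapped in. I let go, moved the arm clear and handed the job in at about 22 s of the 64 s allowed.

**Pin:** it stopped firmly. In the last step my pressing rose from 17 to 23 N while the gripper moved only 0.1 mm. Before and after fitting the clip, the head stood at the same place in the pictures.

**Clip:** I found the real hole by sight in both camera views and by touching both sides of the shank. It lies about 7 mm from the drawing position, towards the lug.
- **Fit:** the leg went in freely. The push reached about 10 N, then the clip snapped in and pulled itself down, and it met a firm stop at about 12 N.
- **After letting go:** the top of the handle measured 117.8 mm above the table, against 118 mm expected. Its position across the pin was right, and along the pin it was within 1.5 mm of my estimate of the hole, which is about what the cameras can resolve.

**Bystanders:** the cardboard box, tape measure and offcut were where they started in the last top picture. I did not touch the green and pink look-alikes.

**Disagreements:** the two camera views differed by 1 to 4 mm on some points, and by about 2 degrees on the coupling's angle. The touch and hole measurements settled the position that mattered.

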